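# Offer the cover plate up to the sample chamber

## Task

Lift the red dust cap off the sample chamber, set it stem-down into the hole of the white cap stand and let go of it. Then take the steel cover plate by its handle and hold it level about 15 mm above the chamber's face, never resting it on or bumping it against the chamber, with its three holes lined up over the three threaded holes so that the screws can be started. Finish while still holding it there, steady and in the air, and leave the bottle, beaker, vial and timer where they stand.

Things in the scene. Friction and masses are not known exactly. Their poses are not given: they have to be found in the camera images.
- chamber: Sample chamber, fixed: aluminium block with a blue band, 100 (x) x 84 (y) x 45 mm high; origin at its underside's centre, on the bench. In its flat top face (z = 45 mm) a bore 27 mm wide, 18 mm deep, at first closed by the dust cap. Two brass hose barbs stick out 16 mm at +x. Stands left or right of the cap stand, turned up to 0.35 rad.
- thread0 (a point): Threaded hole 0 (6 mm wide, dark), its mouth on the chamber's face, at (36, 29, 45) mm in the chamber's frame.
- thread1 (a point): Threaded hole 1, at (36, -29, 45) mm in the chamber's frame.
- thread2 (a point): Threaded hole 2, at (-36, 0, 45) mm in the chamber's frame: the single hole on the side towards the robot.
- dust_cap: Red plastic dust cap, loose, 40 g, 44 mm high: stem 22 mm wide, 12 mm long, tapered foot; collar 40 mm wide (z = 12 to 16 mm); round ribbed knob 31 mm wide (z = 16 to 44 mm) to grip. Origin at the centre of the stem's lower end. At first the stem is in the chamber's bore and the collar on its face (origin 33 mm above the bench); it lifts straight off.
- cap_stand: White block, fixed, 64 x 64 x 30 mm high on a 70 mm grey foot; origin at its underside's centre. Hole in its top 31 mm wide, 18 mm deep takes the cap's stem with 4.5 mm play all round; a seated cap's collar rests on the top, its origin 18 mm above the stand's. A 0.25 m high instrument stands some 7 cm behind it (front at x = 0.51 m): keep the hand's long side along y.
- cover: Steel cover plate, loose, 0.18 to 0.35 kg, 96 (x) x 80 (y) x 6 mm, flat on the bench; origin at its underside's centre. Three 9 mm holes fit the chamber's one way round only, axes alike. Black bar handle along its x axis over the middle: bar 58 long, 12 wide (y), 14 mm high, centre 36 mm above the origin, 23 mm clear under it. On the other side of the stand from the chamber, turned up to 0.45 rad.
- hole0 (a point): Hole 0 of the cover plate at its underside, (36, 29, 0) mm in the plate's frame; belongs over thread0.
- hole1 (a point): Hole 1 of the cover plate at its underside, (36, -29, 0) mm in the plate's frame; belongs over thread1.
- hole2 (a point): Hole 2 of the cover plate at its underside, (-36, 0, 0) mm in the plate's frame; belongs over thread2.
- amber: Bystander: brown bottle with a blue cap, 62 mm wide, 128 mm high, standing behind the work at the left; origin under its centre.
- beaker: Bystander: glass beaker, 54 mm wide, 70 mm high, standing behind the work at the right; origin under its centre.
- vial: Bystander: small white vial with a blue cap, 28 mm wide, 55 mm high, standing at the far left of the work; origin under its centre. Behind it and to its left stands a big tester, 0.32 m high (x beyond 0.49 m, y over 0.32 m): keep the arm in front of it.
- clock: Bystander: flat white timer, 68 x 68 x 19 mm, lying at the far right of the work; origin under its centre.
Mind the look-alikes: they are no part of the job. What is shaped like the dust_cap but orange is not meant.

How it is judged (in metres and radians):
On the way, in this order (a step that is already met when the one before it is completed fails the run):
1. the dust cap sits upright in the cap stand's hole, let go (horizontal distance between dust_cap and cap_stand below 0.008 m and z of dust_cap in the frame of cap_stand between 0.013 and 0.023 m and angle between dust_cap's own z axis and vertical below 0.15 rad and contact force between the fingers and dust_cap below 0.1 N), for 0.2 s.
2. then the cover plate is lifted off the bench in the gripper (height (world z) of cover above 0.03 m and contact force between the fingers and cover above 1 N), for 0.2 s.
At the end, for the whole second after the job is handed in: Cap upright in the stand (within 8 mm, seated within 5 mm, let go). The gripper holds the cover plate still, level within 0.07 rad, underside 5 to 30 mm above the chamber's face, touching neither chamber nor cap, each hole within 4 mm horizontally of its own thread (all of step 1 and horizontal distance between hole0 and thread0 below 0.004 m and horizontal distance between hole1 and thread1 below 0.004 m and horizontal distance between hole2 and thread2 below 0.004 m and z of cover in the frame of chamber between 0.05 and 0.075 m and angle between cover's own z axis and vertical below 0.07 rad and linear speed of cover below 0.02 m/s and contact force between the fingers and cover above 1 N and contact force between cover and chamber below 0.2 N and contact force between cover and dust_cap below 0.2 N); the arm keeps its last pose, push and grip.
It fails at once if the cover plate bumps against or rests on the chamber (over 2 N) (contact force between cover and chamber above 2 N).
It fails at once if a bystander (bottle, beaker, vial, timer) is moved by more than 20 mm or tipped (distance of any of amber, beaker, vial, clock from where it was at the start of the episode above 0.02 m or angle between any of amber, beaker, vial, clock's own z axis and vertical above 0.3 rad).
It also fails if it takes over 61 s, if anything falls off the work surface, if the arm or the gripper's body presses on something with over 40 N, if the wrist force passes 120 N, or if a joint passes its speed limit or range.

## Robot

A 6-joint arm with a two-finger parallel gripper is mounted at the origin on a cart in front of the work surface, level with it; the furniture and walls round the work are solid. World frame = base frame: x ahead of the robot, y to its left, z up, the work surface at z = 0. Lengths are in mm, angles in degrees, forces in N, time in s.
With the tool pointing down it reaches from about 300 to 850 mm from the base axis. Payload 4.2 kg.
Tool frame: the origin (TCP) lies midway between the tips of the shut fingers; the grasp point (between the pads) lies 19 mm behind it (env.grip_depth is the distance from the TCP to the grasp point, in mm); z points along the fingers, y is the direction in which the jaws open and shut (so a half turn about z gives the same grasp; the last joint's range is limited). The gripper opens to 91 mm and grips with 3 to 60 N. Pads are 32 mm wide; open, the fingers measure 118 mm over their backs; the gripper's body (76 mm by 178 mm) begins 60 mm behind the grasp point.
Start: joints at [-71.906, 18.312, 89.639, -0, 72.044, -1.146], TCP at [189.48, -542.9, 213.976] pointing down, gripper open.
Joint ranges: [-177.97, 177.97], [-48.28, 115.42], [12.27, 149.76], [-77.06, 257.06], [2.81, 150.46], [-146.56, 146.56]. Speed limits (degrees/s): [147.25, 147.25, 180, 180, 180, 180].

## Interface

Orientations are given as [roll, pitch, yaw] about the fixed x, y, z axes, in that order (R = Rz(yaw) Ry(pitch) Rx(roll)).
In Python, from workcell import env gives the robot as it stands.
- The arm moves only by the shell command python3 -m inch 'ROWS' [FORCE]. ROWS is a JSON object of lists of equal length, an entry for each row: "hand": the opening, from 0 (shut) to 1 (fully open); "travel": the shift along the tool's x, y, z in mm, a list of three; "twist": the turn about the tool's z in degrees. A call has 1 to 20 rows; each row shifts and turns the commanded pose from where the row before left it, along the tool's axes as they then stand; what a row does not reach is not made up. A row lasts 1/8 s, in which the tool goes at most 62.5 mm and 10.7 degrees, less where a joint would pass 70% of its speed; a pose out of reach is approached as far as the arm can. A call is refused whole if a number of a shift passes 62.5 or a number of a turn 10.7, either way. A call with a gripper value outside its range is refused whole. The fingers move at their own pace and stop on an object; FORCE is the grip in N (left out, the last holds). Time passes only in rows, so rows that do not move let the fingers close. It gives the time, the measured TCP pose, the force and the opening at its end, in the units of the state.
- env.state(): the state, without advancing time (a new reading comes with each control period).
- env.grab_frame(name): name is "scene" or "side" or "wrist"; returns a dict with "frame" (384x512x3 uint8, blue, green, red), "fovy" (degrees; the focal length in pixels is half the picture's height over the tangent of half this angle, whatever the lens; pixels are square), "cx", "cy" (the principal point, pixels), "rvec" (rotation vector, rad) and "tvec" (3), from world to camera coordinates, as OpenCV has them. Camera axes: x right, y down, z forward; pixel columns grow to the right and rows downward; lengths in mm; the calibration is good to about 2 mm. A picture is of the moment at which its call begins. There is no depth.
- env.job_done(): hands the job in, once; it reports no verdict.
The state is a dict: "time_s": time; "qpos": joint angles; "qvel": joint speeds; "effort": joint torques, N m; "ee_pos": TCP position; "ee_rot": TCP orientation; "force": force on the tool from outside, world axes, zero at the start; "torque": the same for the moment, N m; "gripper_width": finger opening in mm.
Only numpy, scipy, OpenCV 4.12 (cv2) and the standard library are available. Lean on these libraries where they do the work, as an engineer would, in place of code of your own. Each camera call takes 0.05 s, during which the arm holds its last target. There are 200 camera calls.

## Working session

There is one attempt and no reset: what is moved stays moved. The work goes in short steps, Python scripts to look and compute and a shell command to move; the robot and the scene stay as the last step left them, time stands still between calls to the robot, and variables do not carry over. Pictures are saved under pics/ and viewed, about 8 in all and at most 12, crops included, and the job is handed in when it is done.

```bash
ls; mkdir -p pics
cat > h.py <<'E'
import numpy as np, cv2
from workcell import env
def grab(n):
    f=env.grab_frame(n); np.savez('pics/last_%s.npz'%n,**f); return f
def load(n): return dict(np.load('pics/last_%s.npz'%n))
def K(f):
    h=f['frame'].shape[0]; F=h/2/np.tan(np.radians(float(f['fovy']))/2)
    return np.array([[F,0,float(f['cx'])],[0,F,float(f['cy'])],[0,0,1]])
def ray(f,u,v):
    R=cv2.Rodrigues(np.array(f['rvec'],float))[0]; t=np.array(f['tvec'],float).ravel()
    return -R.T@t, R.T@np.linalg.inv(K(f))@np.array([u,v,1.])
def onz(f,u,v,z):
    o,d=ray(f,u,v); return o+d*(z-o[2])/d[2]
def proj(f,P):
    return cv2.projectPoints(np.array(P,float).reshape(-1,1,3),np.array(f['rvec'],float),np.array(f['tvec'],float),K(f),None)[0][:,0]
E
python3 - <<'E'
from h import *
s=env.state(); print(s)
for n in('scene','side'):
    f=grab(n); print(n,f['fovy'],f['cx'],f['cy'],ray(f,256,192)); cv2.imwrite(f'pics/{n}0.png',cv2.resize(f['frame'],(768,576)))
E
```

```text
pics
{'time_s': 0.0, 'qpos': array([-7.19057001e+01,  1.83504710e+01,  8.97057453e+01, -2.21108638e-05,
        7.20413208e+01, -1.14494668e+00]), 'qvel': array([ 0.05560804,  0.04454016, -0.07541346, -0.08197451,  0.02244585,
       -0.10491021]), 'effort': array([-2.28193123e-03, -4.12461233e+01, -2.31975853e+01,  7.24830525e-02,
        4.57292609e-02, -1.45474301e-04]), 'ee_pos': array([ 189.32858473, -542.41986188,  213.13646402]), 'ee_rot': array([-1.79902482e+02, -1.92794386e-03,  1.92392517e+01]), 'force': array([-0.4727353 , -0.48679474,  0.04781779]), 'torque': array([ 0.02377369,  0.01003237, -0.03395247]), 'gripper_width': 91.36714257439462}
scene 44.70494912883134 256.6395203817049 192.2971508749188 (array([-108.32069828,  939.46234838, 1011.51376656]), array([ 0.42710424, -0.63400779, -0.64468471]))
side 47.51118810398327 252.36234719897118 193.73403565365575 (array([ 533.62632265, 1624.07934836,  828.15844443]), array([-0.01711022, -0.90530784, -0.42451182]))
```

View pics/scene0.png

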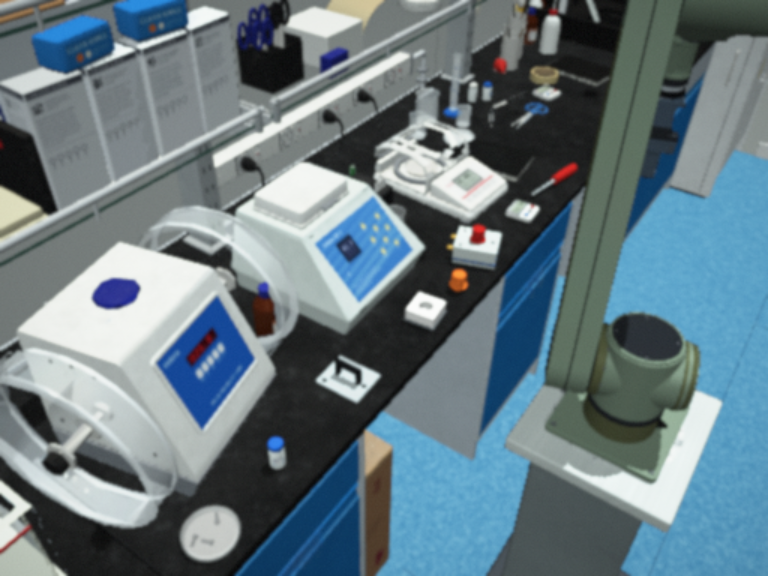

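View pics/side0.png

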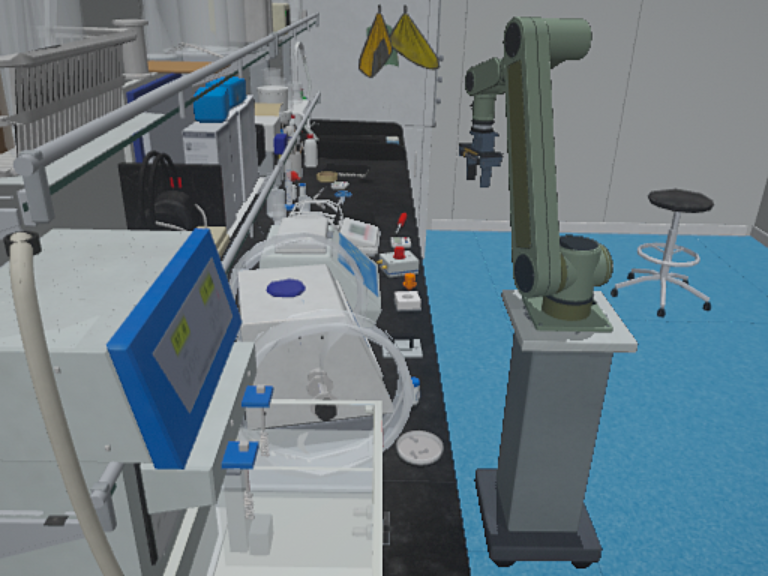

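Two pictures viewed. The scene view (768 px wide, blurred) shows the red cap on the chamber at (478,235), an orange decoy on the bench at (459,280), the white stand at (425,310), the cover at (348,380), the vial at (277,452) and the timer at (521,210). The red one is the target: its colour is right and it sits on the chamber.

Run:
```python
from h import *
f=load('scene')
for n,u,v,z in [('cap top',478,229,77),('stand top',426,306,30),('cover',348,383,3),('orange',459,274,44),('vial',277,440,55),('clock',521,208,19)]:
    print(n,onz(f,u/1.5,v/1.5,z).round())
w=grab('wrist'); print(w['fovy'],w['cx'],w['cy'],*ray(w,256,192)); 
s=env.state(); R=cv2.Rodrigues(w['rvec'])[0]
from scipy.spatial.transform import Rotation as Ro
T=Ro.from_euler('xyz',s['ee_rot'],degrees=True).as_matrix()
print('cam in tool',T.T@(ray(w,0,0)[0]-s['ee_pos']),'\n',T.T@R.T)
```

```text
cap top [ 455. -280.   77.]
stand top [436. -29.  30.]
cover [455. 221.   3.]
orange [ 426. -148.   44.]
vial [446. 429.  55.]
clock [ 446. -502.   19.]
69.07328378374277 261.994769677896 189.89908122602267 [ 267.38546051 -515.82152345  383.60390749] [-0.28945324 -0.07702025 -0.95436008]
cam in tool [  82.48086349    0.27373748 -170.26471092] 
 [[-2.45267931e-04 -9.56578998e-01 -2.91473086e-01]
 [ 9.99999956e-01 -2.82573616e-04  8.58949511e-05]
 [-1.64527910e-04 -2.91473052e-01  9.56579026e-01]]
```

```bash
python3 -m inch '{"hand":[1,1,1,1,1,1,1,1,1,1,1,1,1],"travel":[[30,-20,0],[30,-20,0],[30,-20,0],[30,-20,0],[30,-20,0],[30,-20,0],[30,-20,0],[30,-20,0],[30,-20,0],[30,-20,0],[30,-15,0],[0,0,0],[0,0,0]],"twist":[0,0,0,0,0,0,0,0,0,0,9.6,9.6,0]}' 20
python3 - <<'E'
from h import *
f=grab('wrist'); cv2.imwrite('pics/w1.png',cv2.resize(f['frame'],(768,576),interpolation=cv2.INTER_CUBIC)); print(env.state()['ee_pos'],env.state()['ee_rot'],env.state()['time_s'])
E
```

```text
time_s: 1.78
ee_pos: [430.2, -230.8, 213.7]
ee_rot: [-180.0, 0.0, 0.2]
force: [0.3, 0.8, -1.2]
gripper_width: 91.1
[ 430.03674975 -231.05455336  213.75003086] [-1.79993611e+02  3.03250222e-02  2.11650035e-01] 1.825
```

View pics/w1.png

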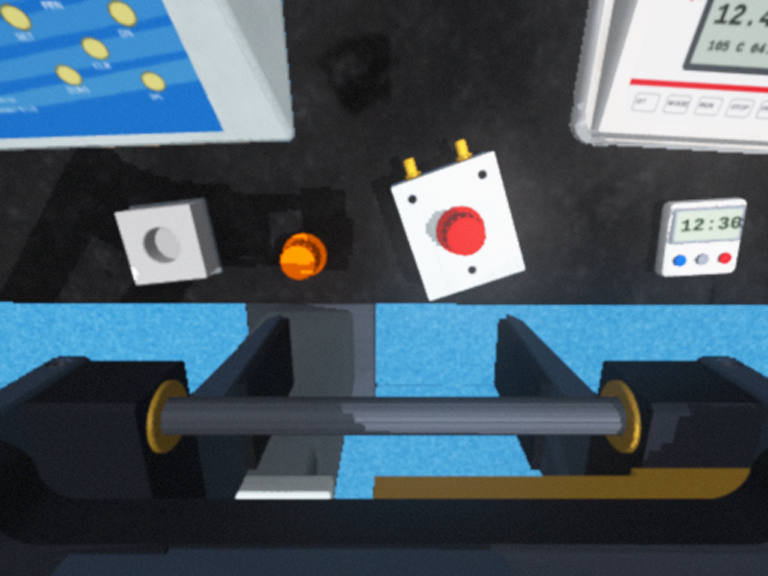

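View 3 (wrist): threads at (412,199), (482,174) and (472,270), red cap at (461,231) on the chamber, orange decoy at (303,256) on the bench, stand hole at (163,244), timer at (702,238). The red cap on the chamber is the one meant. I'll save the confirming crop and measure.

```bash
cat > meas.py <<'E'
from h import *
def dark(f,u,v,r=6,inv=False):
    g=cv2.cvtColor(f['frame'],cv2.COLOR_BGR2GRAY).astype(float)
    u0,v0=int(round(u)),int(round(v)); p=g[v0-r:v0+r+1,u0-r:u0+r+1]
    w=np.clip(np.percentile(p,75)-25-p,0,None); n,l,st,c=cv2.connectedComponentsWithStats((w>0).astype(np.uint8))
    k=1+np.argmin([np.hypot(*(x-r)) - 0.05*s[4] for x,s in zip(c[1:],st[1:])]); w=w*(l==k)
    yy,xx=np.mgrid[-r:r+1,-r:r+1]; return u0+(w*xx).sum()/w.sum(), v0+(w*yy).sum()/w.sum(), st[k,4]
def red(f):
    h=cv2.cvtColor(f['frame'],cv2.COLOR_BGR2HSV); m=(((h[...,0]<5)|(h[...,0]>174))&(h[...,1]>150)&(h[...,2]>60)).astype(np.uint8)
    n,l,st,c=cv2.connectedComponentsWithStats(m); k=1+np.argmax(st[1:,4]); return (l==k).astype(np.uint8),st[k],c[k]
E
python3 - <<'E'
from meas import *
f=load('wrist')
L=[np.array([36,29]),np.array([36,-29]),np.array([-36,0])]
P=[]
for u,v in((412,199),(482,174),(472,270)):
    d=dark(f,u/1.5,v/1.5); P.append(onz(f,d[0],d[1],45)[:2]); print(d,P[-1])
P=np.array(P)
c=P.mean(0); q=P-c; l=np.array(L)-np.mean(L,0)
a=np.arctan2((l[:,0]*q[:,1]-l[:,1]*q[:,0]).sum(),(l*q).sum())
R=np.array([[np.cos(a),-np.sin(a)],[np.sin(a),np.cos(a)]]); o=c-R@np.mean(L,0)
print('chamber',o,np.degrees(a),'res',P-(np.array(L)@R.T+o))
m,st,cc=red(f); print('red',st,cc,onz(f,*cc,70))
# stand hole: dark part of white top; fit ellipse on mask of top quad
g=cv2.cvtColor(f['frame'],cv2.COLOR_BGR2GRAY)[125:200,70:155]
print(g[::4,::4])
cr=f['frame'][80:215,60:370]; cv2.imwrite('pics/c1.png',cv2.resize(cr,None,fx=2.5,fy=2.5,interpolation=cv2.INTER_CUBIC))
E
```

```text
(np.float64(274.45221445221443), np.float64(132.40268065268066), np.int32(36)) [ 481.32869597 -245.98842446]
(np.float64(321.13559822747413), np.float64(115.90605612998523), np.int32(39)) [ 500.58158707 -300.55174657]
(np.float64(314.30087440381556), np.float64(179.51152623211448), np.int32(32)) [ 423.2767496  -297.00274861]
chamber [ 457.07427221 -285.15913626] 19.360669820147347 res [[-0.09589823 -0.12384023]
 [-0.07079517  0.03296346]
 [ 0.1666934   0.09087677]]
red [292 138  31  32 703] [307.943101   154.13229018] [ 459.57349814 -283.20423306   70.        ]
[[ 20  21  19  22  20  19  19  20  21  21  18  20  18  16  17  15  21  21
   19  20  21  28]
 [ 19  21  18  25  20  20  23  26  19  21  16  21  16  22  23  18  21  17
   20  22  23  22]
 [ 18  22  19  22  23  29  22  22  21  18  23  29  45  65  69  84  82  22
   21  22  26  21]
 [ 23  21  18  18  48  71  81  84 104 121 150 171 193 201 154  86  85  38
   26  17  18  27]
 [ 24  17 153 183 200 209 211 213 212 210 213 213 212 211 200  88  89  53
   21  23  22  23]
 [ 21  18 207 212 212 212 214 211 214 211 211 216 212 213 210  90  
[... 535 characters left out ...]
4 194 199 213 213 213 142  89
   84  28  14  22]
 [ 42  35  34  24 182 212 213 216 181 129 133 149 213 214 215 214 192  89
   91  45  20  19]
 [ 42  37  32  29  98 214 212 215 215 215 213 213 214 213 214 212 213  91
   87  71  26  30]
 [ 28  32  34  31  36 250 214 214 215 214 215 214 214 214 213 214 214  95
  125 111  34  33]
 [ 33  31  30  32  36 244 215 212 217 214 215 212 213 210 208 168 150  56
   36  38  34  36]
 [ 39  35  34  37  32 117 156 129  81  45  35  22  24  24  20  35  40  34
   34  38  42  35]
 [ 33  39  33  34  25  23  24  23  17  20  24  24  23  25  43  39  35  37
   33  32  38  35]
 [ 35  34  28  24  24  23  20  18  23  21  23  21  22  27  47  40  34  32
   37  36  40  37]]
```

View pics/c1.png

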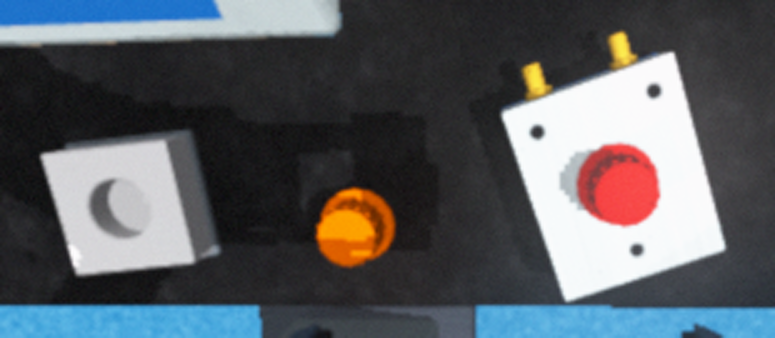

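View 4 (crop): the red cap sits on the chamber at crop (617,185), the orange decoy is on the bench at (355,225), and the stand hole is at (120,208). Confirmed.

```bash
cat >> meas.py <<'E'
def stand(f,u,v):
    g=cv2.cvtColor(f['frame'],cv2.COLOR_BGR2GRAY); m=((g>130)).astype(np.uint8)
    n,l=cv2.connectedComponents(m); x,y=int(u),int(v); k=l[y,x]
    cs,_=cv2.findContours((l==k).astype(np.uint8),cv2.RETR_EXTERNAL,cv2.CHAIN_APPROX_NONE)
    q=np.array([onz(f,p[0],p[1],30)[:2] for p in cs[0][:,0].astype(float)],np.float32); r=cv2.minAreaRect(q)
    g2=cv2.GaussianBlur(g,(3,3),0); fill=np.zeros_like(m); cv2.drawContours(fill,cs,0,1,-1); fill=cv2.erode(fill,np.ones((9,9)))
    hole=((g2<207)&(fill>0)).astype(np.uint8); n,l,st,c=cv2.connectedComponentsWithStats(hole); k=1+np.argmax(st[1:,4])
    hc,_=cv2.findContours((l==k).astype(np.uint8),cv2.RETR_EXTERNAL,cv2.CHAIN_APPROX_NONE)
    hp=np.array([onz(f,p[0],p[1],30)[:2] for p in hc[0][:,0].astype(float)],np.float32)
    return r,cv2.fitEllipse(hp),cv2.minEnclosingCircle(hp)
E
python3 - <<'E'
from meas import *
print(stand(load('wrist'),85,150))
E
python3 -m inch '{"hand":[1,1,1,1,1,1,1,1,1],"travel":[[13.5,27.2,0],[13.5,27.2,0],[0,0,30],[0,0,30],[0,0,30],[0,0,20],[0,0,0],[0,0,0],[0,0,0]],"twist":[0,0,0,0,0,0,0,0,0]}' 20
python3 - <<'E'
from meas import *
f=grab('wrist'); m,st,cc=red(f); print(st,cc,onz(f,*cc,70)); cv2.imwrite('pics/w2.png',f['frame'])
E
```

```text
(((440.209716796875, -32.02679443359375), (65.1644515991211, 65.22331237792969), 6.131619930267334), ((440.133056640625, -31.188003540039062), (32.83121109008789, 33.96141052246094), 89.121337890625), ((440.1741943359375, -31.629568099975586), 17.50763702392578))
time_s: 2.95
ee_pos: [457.8, -286.1, 105.1]
ee_rot: [179.9, -0.1, 0.1]
force: [0.0, 0.3, 0.2]
gripper_width: 91.2
[ 239  184   44   51 1584] [259.41161616 209.41666667] [ 461.83934673 -284.57421996   70.        ]
```

```bash
python3 -m inch '{"hand":[1,1,1,1,0.3,0.2,0.2,0.2,0.2,0.2],"travel":[[-0.5,-0.5,20],[0,0,20],[0,0,12],[0,0,0],[0,0,0],[0,0,0],[0,0,0],[0,0,0],[0,0,0],[0,0,0]],"twist":[0,0,0,0,0,0,0,0,0,0]}' 20
```

```text
time_s: 4.25
ee_pos: [456.7, -285.1, 52.0]
ee_rot: [180.0, -0.0, 0.0]
force: [0.6, -0.4, -0.7]
gripper_width: 33.9
```

```bash
python3 -m inch '{"hand":[0,0,0,0,0,0,0,0],"travel":[[0,0,0],[0,0,0],[0,0,0],[0,0,-10],[0,0,-20],[0,0,-30],[0,0,-20],[0,0,0]],"twist":[0,0,0,0,0,0,0,0]}' 20
python3 - <<'E'
from meas import *
f=grab('wrist'); m,st,cc=red(f); print(st,cc); s=env.state(); print(s['ee_pos'],s['gripper_width'],s['force'])
print(proj(f,s['ee_pos']-[0,0,0]),proj(f,s['ee_pos']+[0,0,24]))
cv2.imwrite('pics/w3.png',cv2.resize(f['frame'],(640,480)))
E
```

```text
time_s: 5.25
ee_pos: [457.8, -285.7, 133.9]
ee_rot: [179.9, -0.2, 0.0]
force: [0.0, -1.1, -0.9]
gripper_width: 29.6
[ 237  204   51   61 2660] [261.66278195 236.04736842]
[ 456.94007388 -285.19744391  132.61669276] 29.2622915243233 [-0.17167508  0.37171072 -0.03869183]
[[260.50147417 233.98720492]] [[260.41352809 251.73640752]]
```

View pics/w3.png

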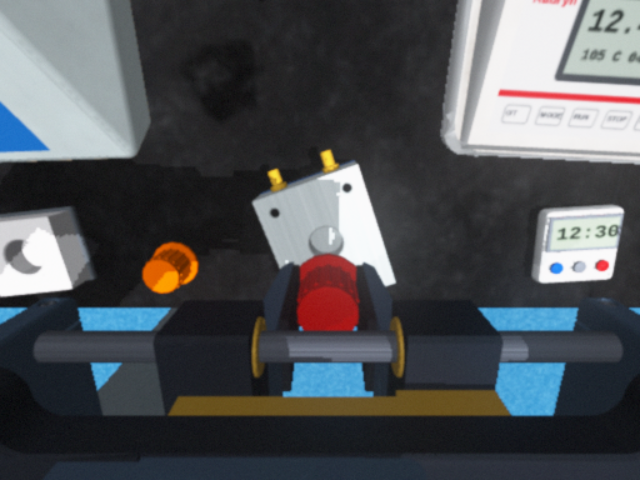

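View 5: cap held upright between the fingers, the chamber bore open. Stand hole at about (25,257).

```bash
python3 -m inch '{"hand":[0,0,0,0,0,0,0,0,0,0,0,0],"travel":[[-1,-16,0],[-1.5,-25,0],[-2,-30,0],[-2,-30,0],[-2,-30,0],[-2,-30,0],[-2,-30,0],[-2,-30,0],[-1.5,-20,0],[-1,-12.5,0],[0,0,0],[0,0,0]],"twist":[0,0,0,0,0,0,0,0,0,0,0,0]}' 20
python3 - <<'E'
from meas import *
f=grab('wrist'); s=env.state(); print(s['ee_pos'],s['gripper_width'])
cv2.imwrite('pics/w4.png',f['frame'])
p=proj(f,[[440.1,-31.7,30]]); print(p); g=cv2.cvtColor(f['frame'],cv2.COLOR_BGR2GRAY)
u,v=p[0].astype(int)
for k in [(u,v-20),(u-25,v),(u+25,v)]:
    try: print(k,g[k[1],k[0]],stand(f,*k))
    except Exception as e: print(k,e)
E
```

```text
time_s: 6.8
ee_pos: [439.5, -31.9, 131.8]
ee_rot: [180.0, 0.0, 0.0]
force: [0.1, -0.0, -0.1]
gripper_width: 29.8
[439.54420733 -32.03979263 131.80262169] 29.809646798965556
[[261.29564733 189.02153471]]
(np.int64(261), np.int64(169)) 244 (((445.2825012207031, -31.432048797607422), (66.53178405761719, 65.49114227294922), 6.259332656860352), ((434.82244873046875, -21.256128311157227), (7.734236717224121, 15.240410804748535), 126.66879272460938), ((436.34820556640625, -22.229110717773438), 8.466998100280762))
(np.int64(236), np.int64(189)) 242 (((445.2825012207031, -31.432048797607422), (66.53178405761719, 65.49114227294922), 6.259332656860352), ((434.82244873046875, -21.256128311157227), (7.734236717224121, 15.240410804748535), 126.66879272460938), ((436.34820556640625, -22.229110717773438), 8.466998100280762))
(np.int64(286), np.int64(189)) 255 (((445.2825012207031, -31.432048797607422), (66.53178405761719, 65.49114227294922), 6.259332656860352), ((434.82244873046875, -21.256128311157227), (7.734236717224121, 15.240410804748535), 126.66879272460938), ((436.34820556640625, -22.229110717773438), 8.466998100280762))
```

View pics/w4.png

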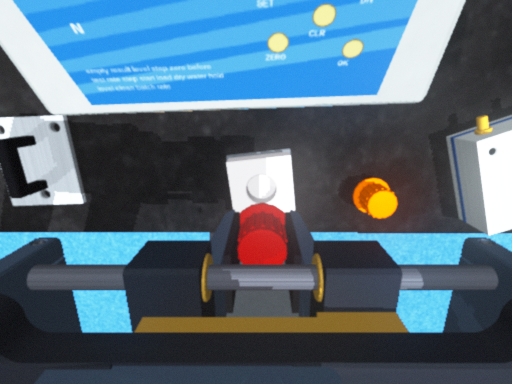

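View 6: cap held over the stand, whose hole is at (261,187), against a prediction of (261,189). Cover at the left edge, orange decoy at (376,198).

```bash
python3 -m inch '{"hand":[0,0,0,0,0,0,0,0,0],"travel":[[0.5,0,20],[0,0,20],[0,0,15],[0,0,12],[0,0,10],[0,0,7],[0,0,5],[0,0,3],[0,0,0]],"twist":[0,0,0,0,0,0,0,0,0]}' 20
```

```text
time_s: 7.98
ee_pos: [440.1, -31.6, 39.9]
ee_rot: [180.0, -0.0, 0.0]
force: [-0.2, -0.1, -0.4]
gripper_width: 29.3
```

```bash
python3 -m inch '{"hand":[0,0,0.5,0.7,0.8,0.8,0.8,0.8,0.8,0.9,1,1,1,1,1],"travel":[[0,0,2],[0,0,0],[0,0,0],[0,0,0],[0,0,0],[0,0,0],[0,0,-10],[0,0,-30],[0,0,-40],[0,0,-40],[0,0,-40],[0,0,-15],[0,0,0],[0,0,0],[0,0,0]],"twist":[0,0,0,0,0,0,0,0,0,0,0,0,0,0,0]}' 20
python3 - <<'E'
from meas import *
f=grab('wrist'); m,st,cc=red(f); print(st,cc,onz(f,*cc,55)); s=env.state(); print(s['ee_pos'])
print(proj(f,[[440.1,-31.7,62],[440.1,-31.7,34]]))
cv2.imwrite('pics/w5.png',f['frame'])
E
```

```text
time_s: 9.85
ee_pos: [439.4, -31.5, 212.0]
ee_rot: [-180.0, 0.1, 0.0]
force: [-0.0, 0.3, 0.3]
gripper_width: 91.3
[248 157  29  31 684] [261.9619883  171.60964912] [444.94316347 -31.95592926  55.        ]
[439.52528047 -31.50530415 212.03346305]
[[261.74492794 176.96436794]
 [261.75794604 171.51332982]]
```

View pics/w5.png

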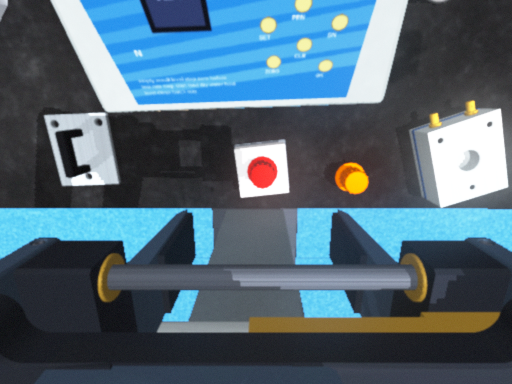

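View 7: the cap is seated upright in the stand at (262,172) and the chamber bore is open. The cover is at (83,150), with holes near (55,124), (97,122) and (88,176).

```bash
python3 -m inch '{"hand":[1,1,1,1,1,1,1,1,1,1,1],"travel":[[0,-15,0],[0,-25,0],[0,-30,0],[0,-30,0],[0,-30,0],[0,-30,0],[0,-25,0],[0,-15,0],[0,0,0],[0,0,0],[0,0,0]],"twist":[0,0,0,0,0,0,0,0,0,0,0]}' 20
python3 - <<'E'
from meas import *
f=grab('wrist'); s=env.state(); print(s['ee_pos'])
print(proj(f,[[455,221,6]])); cv2.imwrite('pics/w6.png',f['frame'])
u,v=proj(f,[[455,221,6]])[0].astype(int); print(u,v)
cr=f['frame'][max(0,v-75):v+75,max(0,u-100):u+100]; print(max(0,v-75),max(0,u-100)); cv2.imwrite('pics/c6.png',cv2.resize(cr,None,fx=4,fy=4,interpolation=cv2.INTER_CUBIC))
E
```

```text
time_s: 11.28
ee_pos: [439.9, 167.7, 212.9]
ee_rot: [180.0, -0.0, -0.0]
force: [-0.1, 0.6, -1.1]
gripper_width: 90.8
[439.94970887 167.7716111  212.97596064]
[[222.50193532 156.67896229]]
222 156
81 122
```

View pics/c6.png

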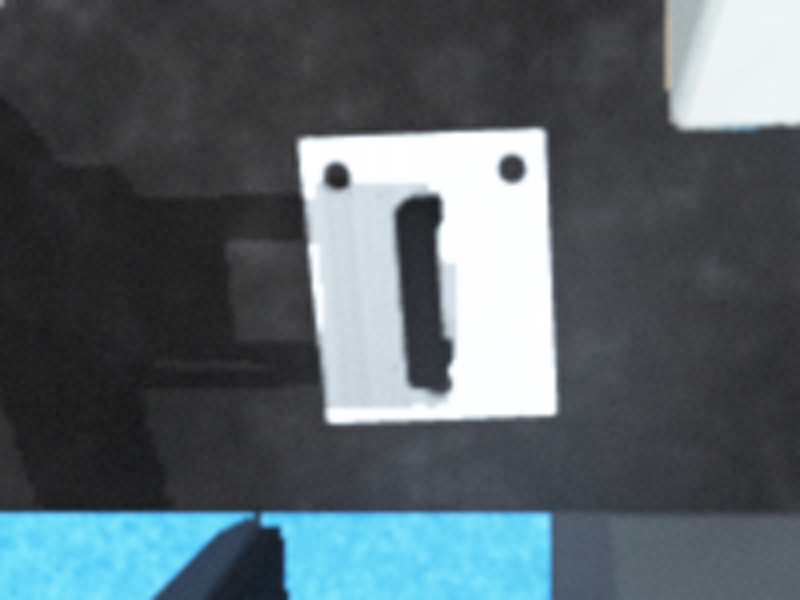

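View 8 (crop): holes 0 and 1 at full-image (206,125) and (250,123). The black bar runs nearly along the image vertical, and hole 2 is hidden by the handle's foot.

```bash
cat >> meas.py <<'E'
def cover(f,p0,p1,z=3,zt=6,seed=None):
    a=dark(f,*p0); b=dark(f,*p1); A=onz(f,a[0],a[1],z)[:2]; B=onz(f,b[0],b[1],z)[:2]
    d=A-B; yaw=np.arctan2(d[1],d[0])-np.pi/2; c=(A+B)/2-36*np.array([np.cos(yaw),np.sin(yaw)])
    print('holes',a,b,A,B,'dist',np.hypot(*d)); print('centre',c,'yaw',np.degrees(yaw))
E
python3 - <<'E'
from meas import *
f=load('wrist'); cover(f,(206,124.7),(250,123))
g=cv2.cvtColor(f['frame'],cv2.COLOR_BGR2GRAY); m=(g>100).astype(np.uint8); n,l=cv2.connectedComponents(m); k=l[160,245]
cs,_=cv2.findContours((l==k).astype(np.uint8),cv2.RETR_EXTERNAL,cv2.CHAIN_APPROX_NONE); c=cs[0][:,0].astype(float); print(c.min(0),c.max(0))
print('rect',cv2.minAreaRect(np.array([onz(f,*p,5)[:2] for p in c],np.float32)))
ms=((g<60)).astype(np.uint8)[125:185,200:252]; n,l,st,cc=cv2.connectedComponentsWithStats(ms)
for s,q in zip(st,cc): print(s,q+[200,125])
E
```

```text
holes (np.float64(205.87002572249963), np.float64(125.2684218489938), np.int32(100)) (np.float64(249.54614139233675), np.float64(122.69526893326137), np.int32(53)) [496.65176537 241.7960392 ] [499.9494452  183.62038973] dist 58.26903881481925
centre [462.35830344 210.67082933] yaw 3.244332601979342
[196. 113.] [261. 186.]
rect ((462.4412536621094, 211.1321563720703), (99.284423828125, 83.1089859008789), 2.3722610473632812)
[   0    0   52   60 2706] [225.52586844 154.64892831]
[ 4  0  4  3 10] [205.7 125.8]
[ 21   6  13  47 386] [227.00518135 153.32124352]
[ 0 42  2 11 17] [200.35294118 172.88235294]
[ 0 56  1  1  1] [200. 181.]
```

```bash
python3 - <<'E'
from meas import *
f=load('scene'); print(onz(f,264/1.5,289/1.5,125),onz(f,263/1.5,333/1.5,0))
E
python3 -m inch '{"hand":[1,1,1,1,1,1,1,1,1],"travel":[[7.4,-14,0],[7.5,-15,0],[7.5,-14,0],[0,0,30],[0,0,40],[0,0,30],[0,0,0],[0,0,0],[0,0,0]],"twist":[0,-2.8,0,0,0,0,0,0,0]}' 20
python3 - <<'E'
from meas import *
f=grab('wrist'); s=env.state(); print(s['ee_pos'],s['ee_rot'])
p=proj(f,[[498.3,212.5,3],[462.4,210.9,43]]); print(p)
cv2.imwrite('pics/w7.png',cv2.resize(f['frame'],(768,576)))
E
```

```text
[667.34514347 207.03956886 125.        ] [683.01114675 210.31415651   0.        ]
time_s: 12.45
ee_pos: [462.7, 212.5, 114.4]
ee_rot: [-179.9, -0.2, 2.9]
force: [0.0, -0.5, 0.7]
gripper_width: 91.4
[462.5139669  212.29682952 114.25859108] [-1.79948214e+02 -1.53186021e-01  2.84497583e+00]
[[263.29945723 153.64671688]
 [263.22077779 199.85309537]]
```

View pics/w7.png

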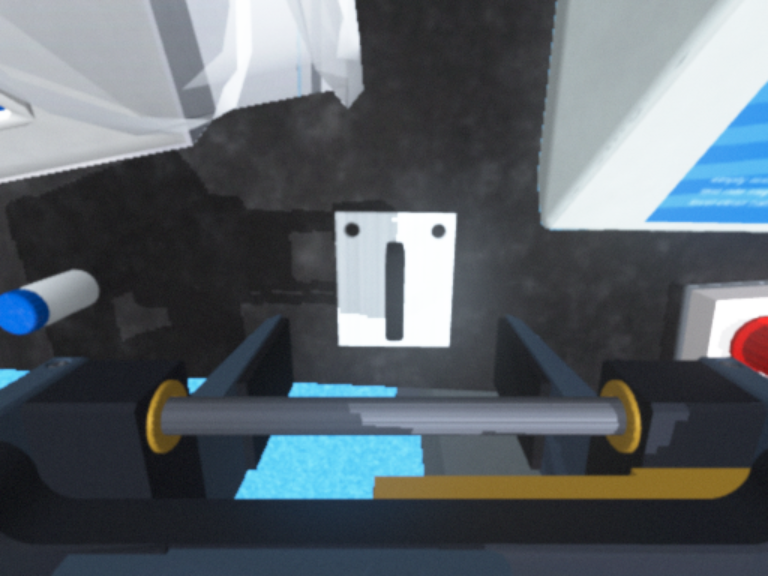

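View 9: the handle lies between the open fingers at (395,290), with holes at (352,230) and (438,231). The vial is clear at the left.

```bash
python3 - <<'E'
from meas import *
cover(load('wrist'),(234.7,153.3),(292,154))
E
python3 -m inch '{"hand":[1,1,1,1,1,0.6,0.4,0,0,0,0,0,0],"travel":[[0,1,30],[0,0.5,30],[0,0,20],[0,0,12],[0,0,5],[0,0,0],[0,0,0],[0,0,0],[0,0,0],[0,0,0],[0,0,0],[0,0,0],[0,0,0]],"twist":[0,0,0,0,0,0,0,0,0,0,0,0,0]}' 45
```

```text
holes (np.float64(234.2926518312471), np.float64(152.77248493277702), np.int32(96)) (np.float64(291.890637945319), np.float64(153.5817256480057), np.int32(84)) [497.73107333 241.9550647 ] [499.80612293 183.49436031] dist 58.4975195119003
centre [462.79125455 211.44770476] yaw 2.032847418530627
time_s: 14.12
ee_pos: [461.7, 210.3, 15.9]
ee_rot: [180.0, 0.0, 2.8]
force: [-1.3, 0.5, -0.6]
gripper_width: 14.0
```

```bash
python3 -m inch '{"hand":[0,0,0,0,0,0,0,0,0,0,0,0,0,0],"travel":[[0,0,0],[0,0,0],[0,0,0],[0,0,-3],[0,0,-8],[0,0,-15],[-5,0,-20],[-8,0,-25],[-8,0,-25],[-7,0,-15],[-4,0,-5],[0,0,0],[0,0,0],[0,0,0]],"twist":[0,0,0,0,0,0,0,0,0,0,0,0,0,0]}' 45
python3 - <<'E'
from meas import *
f=grab('wrist'); s=env.state(); print(s['ee_pos'],s['ee_rot'],s['force'],s['torque'],s['gripper_width'])
e=s['ee_pos']; print(proj(f,[e+[36,29,-17],e+[36,-29,-17]]))
cv2.imwrite('pics/w8.png',cv2.resize(f['frame'],(768,576)))
E
```

```text
time_s: 15.88
ee_pos: [429.6, 208.6, 131.2]
ee_rot: [180.0, 0.1, 2.8]
force: [0.6, -0.5, -2.1]
gripper_width: 11.5
[429.62361626 208.59871458 131.28604279] [1.79966515e+02 6.43011220e-02 2.83561971e+00] [ 0.51158835 -0.5378102  -2.83216993] [-0.01396572 -0.00109682  0.02326713] 11.607649788511257
[[221.81553801 173.35993363]
 [305.68216563 177.35351775]]
```

View pics/w8.png

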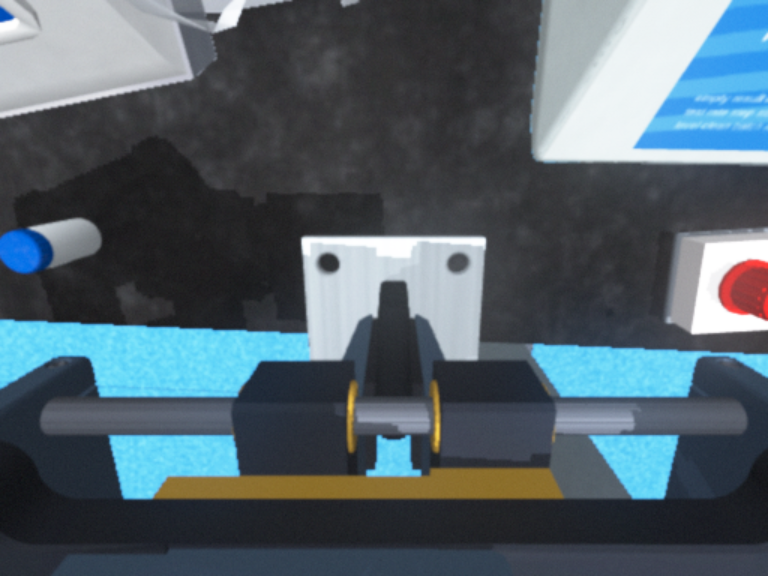

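View 10: the cover is held level by its handle, with its front holes at (328,262) and (458,262).

```bash
cat >> meas.py <<'E'
from scipy.spatial.transform import Rotation as Ro
def held(f,s,p0,p1,dz):
    e=s['ee_pos']; T=Ro.from_euler('xyz',s['ee_rot'],degrees=True).as_matrix(); H=[]
    for p in(p0,p1):
        d=dark(f,*p,r=8); w=onz(f,d[0],d[1],e[2]-dz); H.append((T.T@(w-e))[:2]); print(d)
    A,B=np.array(H); print('tool',A,B,'dist',np.hypot(*(A-B)))
    # plate yaw relative to tool (world sense): tool y is mirrored
    A,B=A*[1,-1],B*[1,-1]; d=A-B; yaw=np.arctan2(d[1],d[0])-np.pi/2; c=(A+B)/2-36*np.array([np.cos(yaw),np.sin(yaw)])
    print('plate rel tool (x,y left), yaw',c,np.degrees(yaw)); return c,yaw
E
python3 - <<'E'
from meas import *
f=load('wrist'); s=env.state(); held(f,s,(218.8,174.7),(305.3,174.7),12.9)
E
python3 -m inch '{"hand":[0,0,0,0,0,0,0,0,0,0,0,0,0,0,0,0,0,0,0],"travel":[[0,10,0],[0,20,0],[0,25,0],[0,25,0],[0,25,0],[0,25,0],[0,25,0],[0,25,0],[0,25,0],[0,25,0],[0,25,0],[0,25,0],[0,25,0],[0,25,0],[0,25,0],[0,20,0],[0,10,0],[0,0,0],[0,0,0]],"twist":[0,0,0,0,0,0,0,0,0,0,0,0,0,0,0,0,0,0,0]}' 45
python3 - <<'E'
from meas import *
f=grab('wrist'); s=env.state(); print(s['ee_pos'],s['ee_rot'],s['gripper_width'])
cv2.imwrite('pics/w9.png',cv2.resize(f['frame'],(768,576)))
P=proj(f,[[481.3,-246,45],[500.6,-300.5,45],[423.3,-297,45]]); print(P)
for p in P:
    try: d=dark(f,*p,r=7); print(d,onz(f,d[0],d[1],45))
    except Exception as e: print(e)
try: held(f,s,(218.8,174.7),(305.3,174.7),12.9)
except Exception as e: print(e)
E
```

```text
(np.float64(218.6319129082426), np.float64(174.91856920684293), np.int32(187))
(np.float64(304.8798753423364), np.float64(174.718292567759), np.int32(180))
tool [ 37.31869804 -28.78343068] [37.42769728 29.44600948] dist 58.22954217811525
plate rel tool (x,y left), yaw [ 1.37326073 -0.39867741] 0.10725140885580174
time_s: 18.3
ee_pos: [448.5, -175.3, 131.9]
ee_rot: [-180.0, 0.0, 2.9]
force: [0.6, -0.5, -2.1]
gripper_width: 11.9
[ 448.57373243 -175.1713439   131.89061712] [-1.79981226e+02  1.80743168e-02  2.87620076e+00] 11.74472319835253
[[338.58206739 164.33764567]
 [400.20761285 146.63113237]
 [381.7625325  223.72562566]]
(np.float64(338.29927536231884), np.float64(164.14873188405798), np.int32(62)) [ 481.46605089 -245.71186841   45.        ]
(np.float64(399.8596925251811), np.float64(146.53808093302703), np.int32(60)) [ 500.66889391 -300.16363906   45.        ]
(np.float64(381.5619335347432), np.float64(223.61077542799597), np.int32(47)) [ 423.41390278 -296.77769578   45.        ]
(np.float64(218.63313710434264), np.float64(174.92440918010408), np.int32(185))
(np.float64(304.8906005221932), np.float64(174.65156657963448), np.int32(168))
tool [ 37.28296512 -28.71698065] [37.43739771 29.54762302] dist 58.26480833036664
plate rel tool (x,y left), yaw [ 1.36030787 -0.51074025] 0.15186433389837828
```

```bash
python3 -m inch '{"hand":[0,0,0,0,0,0,0,0,0,0,0,0,0],"travel":[[0,0,0],[0,0,0],[0,0,0],[0,0,0],[-2.9,10.5,0],[-5.9,21.2,0],[-5.9,21.2,0],[-5.9,21.2,0],[-5.9,21.2,0],[-2.9,10.7,0],[0,0,0],[0,0,0],[0,0,0]],"twist":[-3,-5.3,-5,-3,0,0,0,0,0,0,0,0,0]}' 45
cat > chk.py <<'E'
from meas import *
s=env.state(); f=grab('wrist'); print(s['time_s'],s['ee_pos'],s['ee_rot'],s['gripper_width'],s['force'])
c,y=held(f,s,(218.8,174.7),(305.3,174.7),15.9-3)
yw=np.radians(s['ee_rot'][2]); R=lambda a:np.array([[np.cos(a),-np.sin(a)],[np.sin(a),np.cos(a)]])
pc=s['ee_pos'][:2]+R(yw)@c; py=yw+y; L=np.array([[36,29],[36,-29],[-36,0]])
E=(L@R(py).T+pc)-(L@R(np.radians(19.35)).T+[457.17,-285.0]); print('plate',pc,np.degrees(py),'z',s['ee_pos'][2]-15.9,'err',E.round(2),np.hypot(*E.T).round(2))
d=np.array([457.17,-285.0])-pc; print('tool shift',R(yw).T@d*[1,-1])
E
python3 chk.py
```

```text
time_s: 19.98
ee_pos: [455.7, -284.9, 132.0]
ee_rot: [-180.0, 0.0, 19.2]
force: [0.0, 0.3, -2.7]
gripper_width: 11.6
19.975 [ 455.68835508 -284.91520204  131.96965552] [-1.79983116e+02  4.91690236e-03  1.91800741e+01] 11.55872201644578 [ 0.00972125  0.31561601 -2.72205772]
(np.float64(215.03866279069769), np.float64(174.9440406976744), np.int32(119))
(np.float64(307.5082112436116), np.float64(175.04040885860306), np.int32(195))
tool [ 37.19373911 -31.35921714] [37.10880407 31.13731925] dist 62.49659410394025
plate rel tool (x,y left), yaw [1.15130484 0.1598742 ] -0.07786697815838908
plate [ 456.72322699 -284.38595473] 19.102207101498287 z 116.06965551879861 err [[-0.28  0.51]
 [-0.51  0.43]
 [-0.5   0.76]] [0.58 0.67 0.91]
tool shift [0.22023562 0.72674204]
```

The hole detection is disturbed here because the bright chamber shows through the holes. The TCP pose matches the target, so I'm descending.

```bash
python3 -m inch '{"hand":[0,0,0,0,0,0,0,0,0,0,0],"travel":[[0,0,5],[0,0,10],[0,0,12],[0,0,12],[0,0,8],[0,0,5],[0,0,3],[0,0,0],[0,0,0],[0,0,0],[0,0,0]],"twist":[0,0,0,0,0,0,0,0,0,0,0]}' 45
python3 - <<'E'
from meas import *
s=env.state(); f=grab('wrist'); print(s['ee_pos'],s['ee_rot'],s['gripper_width'],s['force'])
w=f['frame'][150:205,190:335]; w=cv2.resize(w,None,fx=5,fy=5,interpolation=cv2.INTER_CUBIC)
g=grab('side'); u,v=proj(g,[[457,-285,70]])[0].astype(int); c=cv2.resize(g['frame'][v-20:v+20,u-50:u+50],(725,290),interpolation=cv2.INTER_CUBIC)
cv2.imwrite('pics/f.png',np.vstack([w,c]))
E
```

```text
time_s: 21.4
ee_pos: [455.9, -285.7, 77.2]
ee_rot: [180.0, -0.0, 19.1]
force: [0.3, -0.5, -1.8]
gripper_width: 11.6
[ 455.85860802 -285.66757578   77.16344349] [ 1.79976559e+02 -1.40283011e-02  1.91377135e+01] 11.626558995701522 [ 0.30602635 -0.49915362 -1.81889278]
```

View pics/f.png

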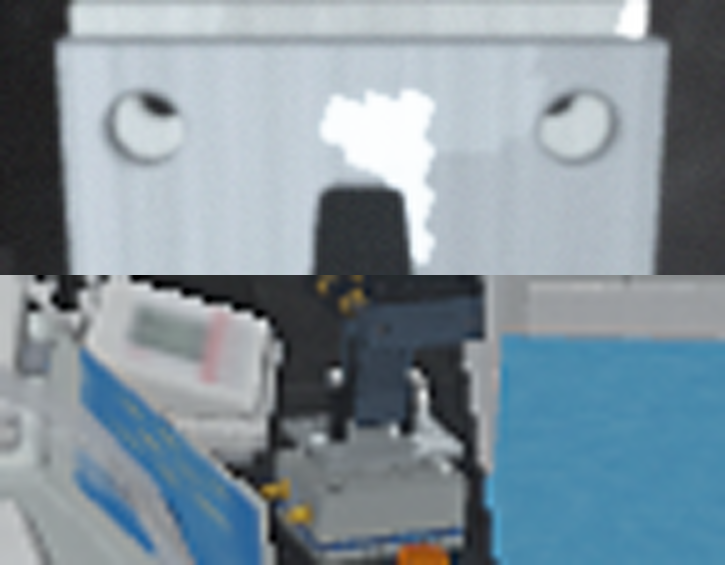

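View 11: both threads show through the plate holes, at crop (157,103) and (557,105), shifted by parallax. The plate floats above the chamber. I'll check that shift against the ideal alignment.

Run:
```python
from meas import *
f=load('wrist'); s=env.state(); a=np.radians(19.35); R=np.array([[np.cos(a),-np.sin(a)],[np.sin(a),np.cos(a)]])
t=np.linspace(0,2*np.pi,60); circ=lambda c,r,z:np.c_[(c+r*np.c_[np.cos(t),np.sin(t)])@R.T+[457.17,-285.0],np.full(60,z)]
tocrop=lambda p:(p+0.5-[190,150])*5-0.5
zc=s['ee_pos'][2]-15.9
for c in([36,29],[36,-29]):
    th=tocrop(proj(f,circ(c,3,45))); hb=tocrop(proj(f,circ(c,4.5,zc))); ht=tocrop(proj(f,circ(c,4.5,zc+6)))
    for n,x in(('thread',th),('hole bot',hb),('hole top',ht)): print(n,'c',x.mean(0).round(1),'v',x[:,1].min().round(1),x[:,1].max().round(1),'u',x[:,0].min().round(1),x[:,0].max().round(1))
print(zc,env.state()['time_s'])
```

```text
thread c [161.7  94.2] v 74.7 114.3 u 141.5 182.0
hole bot c [145.6 119.7] v 88.2 152.0 u 112.8 178.5
hole top c [139.  130.3] v 97.8 163.5 u 105.1 172.8
thread c [552.8  92.7] v 73.2 112.8 u 532.6 573.0
hole bot c [568.3 118. ] v 86.5 150.3 u 535.5 601.1
hole top c [574.8 128.5] v 96.1 161.8 u 540.9 608.6
61.167721656780465 21.5
```

The predicted thread rims match what I see to within about 1 px, and the plate holes sit about 0.6 mm from ideal. Handing in.

```bash
python3 -c "
from workcell import env
s=env.state(); print(s['ee_pos'],s['gripper_width'],s['force'],abs(s['qvel']).max())
print(env.job_done())"
```

```text
[ 455.82449593 -285.61902296   77.06772166] 11.52444072734026 [ 0.92966756 -0.29783386 -1.31286484] 0.15615437355882664
the job is handed in; nothing more can be done
None
```

I put the red dust cap into the cap stand's hole and let go of it. I then lifted the cover plate by its handle and handed in at about 21.5 s, with the plate held still over the chamber.

- **Cap:** the picture after release shows it upright in the stand. I did not measure its seated height, and I did not look at it again after passing over it with the plate.
- **Cover plate:** the tool is level within about 0.05°, and the plate's underside is about 16 mm above the chamber's face. The last wrist picture puts its two front holes about 1 mm or less from their threads (4 mm allowed). Hole 2 is hidden under the handle, so its position follows from the other two and the plate's shape.
- **Contact:** at the end the gripper opening was 11.5 mm on the 12 mm bar. The wrist force was about 1.5–3 N, no more than the plate's weight, so I saw no sign of it touching the chamber.
- **Check that disagreed:** just before the final descent, one automatic hole measurement gave 62.5 mm spacing instead of 58 mm. The bright chamber showing through the holes disturbed it. I used the two earlier measurements, which agreed with each other, and the final picture bore them out.
- **Bystanders:** the vial and timer were standing clear when last in view, and I kept clear of the bottle and beaker. I did not check any of the four again at the end.

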